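# Return four swapped glue jars to the drilled blocks that fit them

## Task

Someone has put the four amber jars of glue back in each other's wooden blocks, where they rattle about or do not go in at all. Put every jar into the block whose bore was drilled for its size, so that it stands upright right down on the floor of the bore; the white tile is free for parking a jar on the way. The jars are glass: keep them upright and set them down rather than dropping them.

Things in the scene. Friction and masses are not known exactly. Their poses are not given: they have to be found in the camera images.
- vial: Closed straight-sided amber glass jar with a ribbed white screw cap, the thinnest of the four, a vial: body 20 mm in diameter, cap 22 mm in diameter and the topmost 14 mm, 62 mm tall over all, about 40 g (may vary by a third). Round, so its yaw does not matter; take it by the cap or just below it from above. Origin: centre of its underside, z up. At the start it stands loosely down in the small jar's block.
- small_jar: Closed straight-sided amber glass jar with a ribbed white screw cap, the second thinnest, a small jar: body 33 mm in diameter, cap 35 mm in diameter and the topmost 15 mm, 68 mm tall over all, about 90 g (may vary by a third). Round, so its yaw does not matter; take it by the cap or just below it from above. Origin: centre of its underside, z up. At the start it stands loosely down in the medium jar's block.
- medium_jar: Closed straight-sided amber glass jar with a ribbed white screw cap, the second widest, a medium jar: body 46 mm in diameter, cap 48 mm in diameter and the topmost 16 mm, 66 mm tall over all, about 140 g (may vary by a third). Round, so its yaw does not matter; take it by the cap or just below it from above. Origin: centre of its underside, z up. At the start it stands loosely down in the large jar's block.
- large_jar: Closed straight-sided amber glass jar with a ribbed white screw cap, the widest and squattest, a large jar: body 59 mm in diameter, cap 61 mm in diameter and the topmost 16 mm, 60 mm tall over all, about 190 g (may vary by a third). Round, so its yaw does not matter; take it by the cap or just below it from above. Origin: centre of its underside, z up. At the start it stands on top of the vial's block, over the bore, too wide to go in.
- vial_block: The vial's own block: plywood, 96 x 96 x 30 mm, fixed to the table, with one round blind bore in the middle of its top, 30 mm in diameter and 20 mm deep (5 mm of play all round the vial). All four blocks are alike but for the bore. Origin: centre of its underside on the table, z up; the floor of the bore is 10 mm and the top 30 mm above it, the bore is centred on its z axis. At the start the large jar stands over its bore and hides it.
- small_jar_block: The small jar's own block: plywood, 96 x 96 x 30 mm, fixed to the table, with one round blind bore in the middle of its top, 43 mm in diameter and 20 mm deep (5 mm of play all round the small jar). All four blocks are alike but for the bore. Origin: centre of its underside on the table, z up; the floor of the bore is 10 mm and the top 30 mm above it, the bore is centred on its z axis.
- medium_jar_block: The medium jar's own block: plywood, 96 x 96 x 30 mm, fixed to the table, with one round blind bore in the middle of its top, 56 mm in diameter and 20 mm deep (5 mm of play all round the medium jar). All four blocks are alike but for the bore. Origin: centre of its underside on the table, z up; the floor of the bore is 10 mm and the top 30 mm above it, the bore is centred on its z axis.
- large_jar_block: The large jar's own block: plywood, 96 x 96 x 30 mm, fixed to the table, with one round blind bore in the middle of its top, 69 mm in diameter and 20 mm deep (5 mm of play all round the large jar). All four blocks are alike but for the bore. Origin: centre of its underside on the table, z up; the floor of the bore is 10 mm and the top 30 mm above it, the bore is centred on its z axis.
- tile: Plain white ceramic tile, 100 x 100 x 8 mm, fixed flat on the table and empty: a clear, level spot where one jar can stand meanwhile. Origin: centre of its underside, z up; its top is 8 mm above.

How it is judged:
By the outcome, as a careful person would: the job done as asked, in the order asked, and still so for the second after the job is handed in, with the robot touching nothing.
It also fails if it takes over 122 s, if anything falls off the work surface, if the arm or the gripper's body presses on something with over 40 N, if the wrist force passes 120 N, or if a joint passes its speed limit or range.

## Robot

A 7-joint arm with a two-finger parallel gripper is mounted at the origin on a cart in front of the work surface, level with it; the furniture and walls round the work are solid. World frame = base frame: x ahead of the robot, y to its left, z up, the work surface at z = 0. Lengths are in m, angles in rad, forces in N, time in s.
With the tool pointing down it reaches from about 0.4 to 0.875 m from the base axis. Payload 6.5 kg.
Tool frame: the origin (TCP) lies at the very end of the fingers, on their centre line; the grasp point (between the pads) lies 19 mm behind it (grip_depth is the distance from the TCP to the grasp point, in m); z points along the fingers, y is the line along which they close (so a half turn about z gives the same grasp; the last joint's range is limited). The gripper opens to 85 mm and grips with 20 to 120 N. Pads are 22 mm wide; open, the fingers measure 114 mm over their backs; the gripper's body (76 mm by 85 mm) begins 54 mm behind the grasp point. The pads swing forward as they close: fully open they stand 13 mm farther back than shut.
Start: joints at [-1.373, 0.536, -0.004, 1.538, 0.003, 1.067, -0.071], TCP at [0.169, 0.628, 0.231] pointing down, gripper open.
Joint ranges: [-2.7, 2.7], [-0.37, 2.16], [-1.27, 1.26], [0.24, 2.4], [-1.31, 4.45], [0.19, 1.91], [-2.76, 2.76]. Speed limits (rad/s): [2.39, 2.39, 3.14, 3.14, 3.14, 3.14, 3.14].

## Interface

Orientations are given as a 3x3 rotation matrix whose columns are the frame's x, y, z axes.
In Python, from cell import get_obs, get_image, job_done, grip_depth gives the robot as it stands.
- The arm moves only by the tool arm_command, never from a script. Its argument "increments" is a list of rows, each an object of numbers: "claw": the opening, from 0 (shut) to 1 (fully open); "x", "y", "z": the shift along the tool's x, y, z in mm; "roll": the turn about the tool's z in degrees. In form: [{"claw": .., "x": .., "y": .., "z": .., "roll": ..}, ...]. A call has exactly 5 rows; each row is the pose to reach, as a shift and turn from the pose commanded when the call began, along the tool's axes at that moment; what a row does not reach only later rows make up. A row lasts 1/12 s, in which the tool goes at most 41.7 mm and 7.16 degrees, less where a joint would pass 70% of its speed; a pose out of reach is approached as far as the arm can. A call with a gripper value outside its range is refused whole. The fingers move at their own pace and stop on an object; "grip_force" is the grip in N (left out, the last holds). Time passes only in rows, so rows that repeat a pose let the fingers close, or fill a call up. It gives the time, the measured TCP pose, the force, the opening and the grip force at its end, in the units of the state.
- get_obs(): the state, without advancing time (a new reading comes with each control period).
- get_image(name): name is "side" or "top"; returns a dict with "image" (420x560x3 uint8, blue, green, red), "vertical_fov" (degrees; the focal length in pixels is half the picture's height over the tangent of half this angle, whatever the lens; pixels are square), "cx", "cy" (the principal point, pixels), "distortion" ([k1, k2, p1, p2, k3] as OpenCV has them; the pictures are not rectified), "R" (3x3) and "t" (3): a world point X has camera coordinates R X + t. Camera axes: x right, y down, z forward; pixel columns grow to the right and rows downward; lengths in m; the calibration is good to about 2 mm. A picture is of the moment at which its call begins. There is no depth.
- job_done(): hands the job in; it is judged then, once.
The state is a dict: "clock": time; "qpos": joint angles; "dq": joint speeds; "joint_torque": joint torques, N m; "tool_pos": TCP position; "tool_rot": TCP orientation; "ft_force": force on the tool from outside, world axes, zero at the start; "torque": the same for the moment, N m; "gripper_width": finger opening in m; "grasp_force": force on a finger pad.
Only numpy, scipy, OpenCV 4.12 (cv2) and the standard library are available. Lean on these libraries where they do the work, as an engineer would, in place of code of your own. Each camera call takes 0.05 s, during which the arm holds its last target. There are 200 camera calls.

## Working session

There is one attempt and no reset: what is moved stays moved. The work goes in short steps, Python scripts to look and compute and a tool call to move; the robot and the scene stay as the last step left them, time stands still between calls to the robot, and variables do not carry over. Pictures are saved under pics/ and viewed, at most 14 in all, crops included, and the job is handed in when it is done.

Besides the shell and the picture viewer there is one more tool, called after "Request:" by a JSON object that holds its "op" and its "data". arm_command: Moves the arm, as the interface text tells. Its arguments: {"type":"object","properties":{"increments":{"type":"array"},"grip_force":{"type":"number"}},"required":["increments"]}

```bash
mkdir -p pics
python3 - <<'E'
from cell import *
import cv2
for n in("top","side"):
    d=get_image(n); cv2.imwrite(f"pics/{n}0.png",d["image"]); print(n,d["vertical_fov"],d["cx"],d["cy"],d["distortion"],d["R"],d["t"])
o=get_obs();print(o);print(grip_depth)
E
```

```text
top 57.769435897515734 273.5309411713111 211.73685536127988 [-0.09901161  0.          0.          0.          0.        ] [[-0.01627149 -0.99985061 -0.00583019]
 [-0.99583745  0.01672863 -0.08959866]
 [ 0.08968281  0.00434802 -0.99596089]] [-0.07805507  0.53819931  0.84877882]
side 51.80495713166667 279.7968214498969 219.19754263944387 [-0.04906247  0.          0.          0.          0.        ] [[ 0.99861715  0.05205624 -0.00734347]
 [ 0.02457132 -0.58565393 -0.8101887 ]
 [-0.04647611  0.80888789 -0.58612315]] [-0.54169267 -0.00185143  1.03556225]
{'clock': 0.1, 'qpos': array([-1.37317504,  0.53711586, -0.00440374,  1.53873974,  0.00257082,
        1.06733324, -0.07120691]), 'dq': array([-4.22298377e-05, -1.61412355e-03, -8.13681905e-04, -1.88865158e-03,
       -7.09883755e-04, -2.68794033e-03, -2.96078434e-04]), 'joint_torque': array([ 1.89871716e-03, -5.84561920e+01,  1.05149791e+00, -2.59776950e+01,
        1.26260545e-02,  4.58991359e-03, -3.10219707e-05]), 'tool_pos': array([0.1693801 , 0.62695784, 0.23049803]), 'tool_rot': array([[-9.65405946e-01,  2.60751348e-01, -3.07740738e-04],
       [ 2.60751507e-01,  9.65404691e-01, -1.56046886e-03],
       [-1.09800009e-04, -1.58672978e-03, -9.99998735e-01]]), 'ft_force': array([-0.11806977,  0.32920491, -0.63360444]), 'torque': array([ 0.00371737, -0.00106506,  0.05467002]), 'grasp_force': 0.0, 'gripper_width': 0.08532090716378433}
0.0187
```

View pics/top0.png

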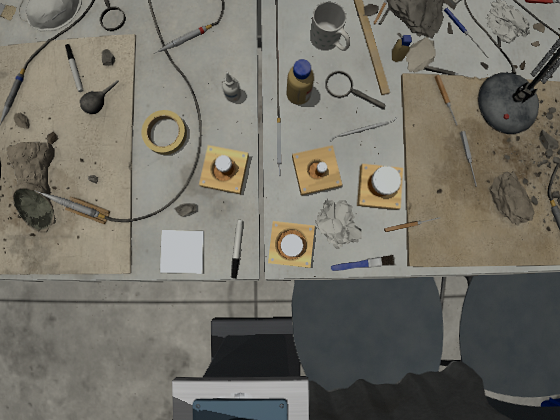

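View pics/side0.png

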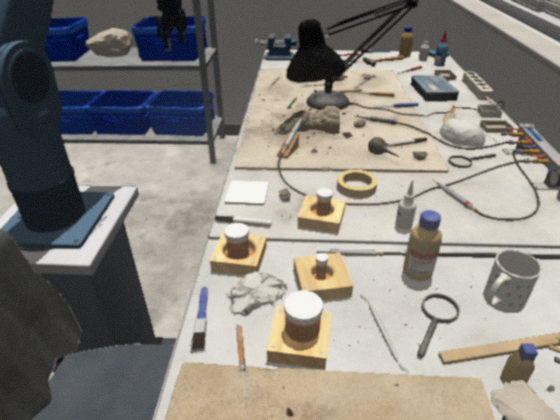

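Run:
```python
import cv2
a=cv2.imread("pics/top0.png")[140:280,155:405]
cv2.imwrite("pics/c1.png",cv2.resize(a,None,fx=3.2,fy=3.2,interpolation=cv2.INTER_CUBIC))
a=cv2.imread("pics/side0.png")[170:370,200:370]
cv2.imwrite("pics/c2.png",cv2.resize(a,None,fx=3,fy=3,interpolation=cv2.INTER_CUBIC))
```

```text
(no output)
```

View pics/c1.png

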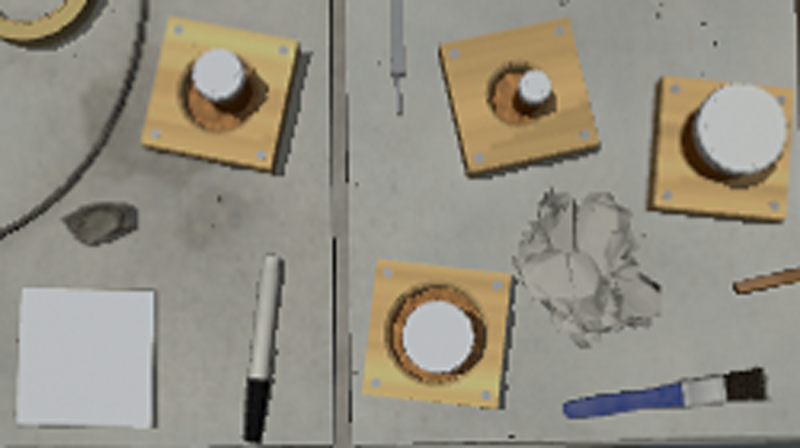

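View pics/c2.png

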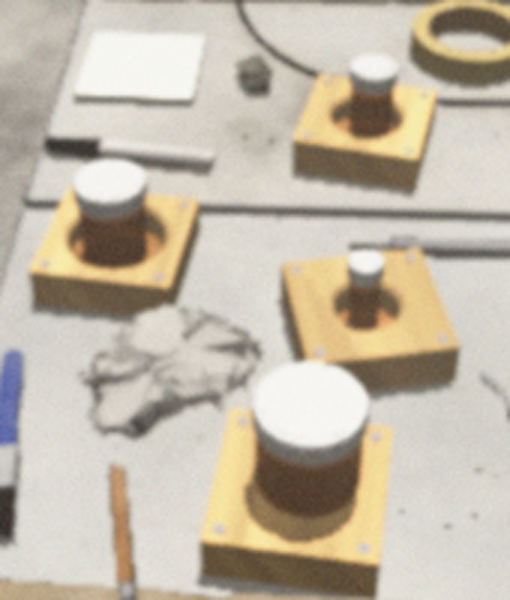

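```bash
cat > h.py <<'E'
import numpy as np,cv2
from cell import *
def ray(d,px,z):
    f=210/np.tan(np.radians(d["vertical_fov"])/2)
    K=np.array([[f,0,d["cx"]],[0,f,d["cy"]],[0,0,1]])
    u=cv2.undistortPoints(np.array(px,float).reshape(-1,1,2),K,np.array(d["distortion"]))[:,0]
    R,t=np.array(d["R"]),np.array(d["t"]);C=-R.T@t
    v=np.c_[u,np.ones(len(u))]@R
    return (C+v*((z-C[2])/v[:,2])[:,None])[:,:2]
E
python3 - <<'E'
from h import *
T=get_image("top");S=get_image("side")
c1=lambda p:(np.array(p)+.5)/3.2-.5+[155,140]
c2=lambda p:(np.array(p)+.5)/3-.5+[200,170]
for n,p,z in [("med_b",[(170,17),(299,40),(274,172),(143,144)],.03),("small_b",[(440,44),(568,18),(599,146),(471,173)],.03),("vial_b",[(662,77),(797,86),(785,218),(652,207)],.03),("large_b",[(377,261),(513,274),(500,407),(364,394)],.03),("tile",[(21,288),(155,290),(155,428),(17,424)],.008)]:
    w=ray(T,c1(p),z); e=np.linalg.norm(w-np.roll(w,1,0),axis=1)*1e3
    print(n,(w.mean(0)*1e3).round(1),e.round(), np.degrees(np.arctan2(*(w[0]-w[3])[::-1])).round())
# side: same
for n,p in [("med_b",[(319,73),(438,92),(416,160),(295,142)]),("small_b",[(284,262),(418,250),(457,347),(310,363)]),("vial_b",[(232,408),(392,428),(378,562),(203,542)]),("large_b",[(75,192),(198,205),(163,290),(33,270)])]:
    print("side",n,(ray(S,c2(p),.03).mean(0)*1e3).round(1))
for n,a,b,z in [("small",(219,74),(374,68),.078),("vial",(535,86),(366,262),.072),("large",(740,128),(311,404),.09),("medium",(438,335),(111,183),.076)]:
    print(n,(ray(T,c1([a]),z)*1e3).round(1),(ray(S,c2([b]),z)*1e3).round(1))
E
```

```text
med_b [638.1  26.2] [95. 96. 98. 97.] -12.0
small_b [ 632.8 -188.8] [97. 95. 96. 94.] 12.0
vial_b [ 593.  -335.9] [95. 99. 97. 97.] -7.0
large_b [ 462.4 -126.9] [94. 97. 94. 96.] -6.0
tile [449.2 128.7] [ 99.  99. 100. 102.] -1.0
side med_b [639.9  26.4]
side small_b [ 634.3 -188.5]
side vial_b [ 594.  -335.8]
side large_b [ 464.7 -129.7]
small [[641.2  21.2]] [[642.7  19.5]]
vial [[ 630.3 -194.8]] [[ 631.3 -196.5]]
large [[ 596.1 -330.1]] [[ 597.9 -333.4]]
medium [[ 461.4 -124.6]] [[ 463.2 -128.1]]
```

Request:
{"op": "arm_command", "data": {"increments": [{"claw": 1,"x": -29,"y": -29,"z": 0,"roll": -3},{"claw": 1,"x": -58,"y": -58,"z": 0,"roll": -6},{"claw": 1,"x": -87,"y": -87,"z": 0,"roll": -9},{"claw": 1,"x": -116,"y": -116,"z": 0,"roll": -12},{"claw": 1,"x": -145,"y": -145,"z": 0,"roll": -15.1}], "grip_force": 30}}

```text
clock: 0.62
tool_pos: [0.2723, 0.4478, 0.2312]
tool_rot: [[-1.0, -0.003, 0.0], [-0.003, 1.0, -0.0], [-0.0, -0.0, -1.0]]
ft_force: [0.8, 0.5, 0.3]
gripper_width: 0.0852
grasp_force: 0.0
```

Request:
{"op": "arm_command", "data": {"increments": [{"claw": 1,"x": -13,"y": -38,"z": 0,"roll": 0},{"claw": 1,"x": -26,"y": -76,"z": 0,"roll": 0},{"claw": 1,"x": -38,"y": -114,"z": 0,"roll": 0},{"claw": 1,"x": -51,"y": -152,"z": 0,"roll": 0},{"claw": 1,"x": -63,"y": -190,"z": 0,"roll": 0}]}}

```text
clock: 1.03
tool_pos: [0.3349, 0.2577, 0.2314]
tool_rot: [[-1.0, 0.0, 0.0], [0.0, 1.0, 0.0], [-0.0, 0.0, -1.0]]
ft_force: [0.5, -0.1, -0.0]
gripper_width: 0.0854
grasp_force: 0.0
```

Request:
{"op": "arm_command", "data": {"increments": [{"claw": 1,"x": -13,"y": -38,"z": 0,"roll": 0},{"claw": 1,"x": -26,"y": -76,"z": 0,"roll": 0},{"claw": 1,"x": -38,"y": -114,"z": 0,"roll": 0},{"claw": 1,"x": -51,"y": -152,"z": 0,"roll": 0},{"claw": 1,"x": -63,"y": -190,"z": 0,"roll": 0}]}}

```text
clock: 1.45
tool_pos: [0.3979, 0.0678, 0.2316]
tool_rot: [[-1.0, 0.0, 0.001], [0.0, 1.0, 0.0], [-0.001, 0.0, -1.0]]
ft_force: [0.3, 0.3, -0.1]
gripper_width: 0.0851
grasp_force: 0.0
```

Request:
{"op": "arm_command", "data": {"increments": [{"claw": 1,"x": -13,"y": -38,"z": 0,"roll": 0},{"claw": 1,"x": -26,"y": -76,"z": 0,"roll": 0},{"claw": 1,"x": -38,"y": -114,"z": 0,"roll": 0},{"claw": 1,"x": -51,"y": -152,"z": 0,"roll": 0},{"claw": 1,"x": -64,"y": -193,"z": 0,"roll": 0}]}}

```text
clock: 1.87
tool_pos: [0.4615, -0.1237, 0.2315]
tool_rot: [[-1.0, -0.0, 0.001], [-0.0, 1.0, 0.0], [-0.001, 0.0, -1.0]]
ft_force: [1.6, 1.1, -0.5]
gripper_width: 0.0852
grasp_force: 0.0
```

Request:
{"op": "arm_command", "data": {"increments": [{"claw": 1,"x": -1,"y": -3,"z": 30,"roll": 0},{"claw": 1,"x": -1,"y": -3,"z": 60,"roll": 0},{"claw": 1,"x": -1,"y": -3,"z": 90,"roll": 0},{"claw": 1,"x": -1,"y": -3,"z": 110,"roll": 0},{"claw": 1,"x": -1,"y": -3,"z": 120,"roll": 0}]}}

```text
clock: 2.28
tool_pos: [0.4604, -0.1248, 0.1088]
tool_rot: [[-1.0, 0.0, -0.004], [0.0, 1.0, 0.0], [0.004, 0.0, -1.0]]
ft_force: [-0.5, -0.3, 0.6]
gripper_width: 0.0853
grasp_force: 0.0
```

Run:
```python
from h import *
a=get_image("top")["image"][180:290,225:365]; b=get_image("side")["image"][170:290,190:330]
z=lambda i:cv2.resize(i,(390,330),interpolation=cv2.INTER_CUBIC)
cv2.imwrite("pics/d1.png",np.hstack([z(a),z(b)]))
```

```text
(no output)
```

View pics/d1.png

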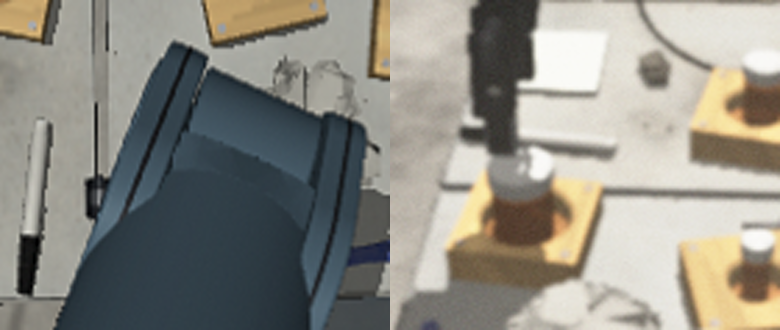

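Run:
```python
from h import *
d=get_image("side");f=210/np.tan(np.radians(d["vertical_fov"])/2)
K=np.array([[f,0,d["cx"]],[0,f,d["cy"]],[0,0,1]])
P=np.array([[.4604,-.172,.12],[.4604,-.08,.12],[.4623,-.1263,.076]])
p=cv2.projectPoints(P,cv2.Rodrigues(np.array(d["R"]))[0],np.array(d["t"]),K,np.array(d["distortion"]))[0][:,0]
print((p-[190,170])*[2.786,2.75]+[390,0])
```

```text
[[502.87939137 154.44930282]
 [521.052604    79.98795475]
 [519.16825802 165.3051109 ]]
```

Request:
{"op": "arm_command", "data": {"increments": [{"claw": 1,"x": -1,"y": -1,"z": 20,"roll": 0},{"claw": 1,"x": -1,"y": -1,"z": 40,"roll": 0},{"claw": 1,"x": -1,"y": -1,"z": 58,"roll": 0},{"claw": 1,"x": -1,"y": -1,"z": 66,"roll": 0},{"claw": 1,"x": -1,"y": -1,"z": 67,"roll": 0}]}}

```text
clock: 2.85
tool_pos: [0.4633, -0.126, 0.0443]
tool_rot: [[-1.0, 0.0, -0.0], [0.0, 1.0, 0.0], [0.0, 0.0, -1.0]]
ft_force: [0.2, 0.1, 0.7]
gripper_width: 0.0853
grasp_force: 0.0
```

Request:
{"op": "arm_command", "data": {"increments": [{"claw": 0.4,"x": 0,"y": 0,"z": 0,"roll": 0},{"claw": 0.4,"x": 0,"y": 0,"z": 0,"roll": 0},{"claw": 0.4,"x": 0,"y": 0,"z": 0,"roll": 0},{"claw": 0.4,"x": 0,"y": 0,"z": 0,"roll": 0},{"claw": 0.4,"x": 0,"y": 0,"z": 0,"roll": 0}], "grip_force": 30}}

```text
clock: 3.27
tool_pos: [0.4642, -0.1262, 0.0455]
tool_rot: [[-1.0, 0.0, 0.002], [0.0, 1.0, -0.0], [-0.002, -0.0, -1.0]]
ft_force: [-0.7, 0.7, 6.3]
gripper_width: 0.0459
grasp_force: 29.5
```

Request:
{"op": "arm_command", "data": {"increments": [{"claw": 0.4,"x": 0,"y": 0,"z": -4,"roll": 0},{"claw": 0.4,"x": 0,"y": 0,"z": -14,"roll": 0},{"claw": 0.4,"x": 0,"y": 0,"z": -30,"roll": 0},{"claw": 0.4,"x": 0,"y": 0,"z": -50,"roll": 0},{"claw": 0.4,"x": 0,"y": 10,"z": -60,"roll": 0}]}}

```text
clock: 3.68
tool_pos: [0.4639, -0.1182, 0.1068]
tool_rot: [[-1.0, 0.003, 0.003], [0.003, 1.0, -0.002], [-0.003, -0.002, -1.0]]
ft_force: [-0.0, -0.5, -1.1]
gripper_width: 0.0458
grasp_force: 31.0
```

Request:
{"op": "arm_command", "data": {"increments": [{"claw": 0.4,"x": 3,"y": 25,"z": 0,"roll": 0},{"claw": 0.4,"x": 6,"y": 55,"z": 0,"roll": 0},{"claw": 0.4,"x": 9,"y": 85,"z": 0,"roll": 0},{"claw": 0.4,"x": 12,"y": 115,"z": 0,"roll": 0},{"claw": 0.4,"x": 15,"y": 145,"z": 0,"roll": 0}]}}

```text
clock: 4.1
tool_pos: [0.4479, 0.0303, 0.1052]
tool_rot: [[-1.0, 0.001, 0.001], [0.001, 1.0, 0.0], [-0.001, 0.0, -1.0]]
ft_force: [0.9, -0.0, -0.5]
gripper_width: 0.0459
grasp_force: 31.0
```

Request:
{"op": "arm_command", "data": {"increments": [{"claw": 0.4,"x": 0,"y": 30,"z": 0,"roll": 0},{"claw": 0.4,"x": 0,"y": 60,"z": 0,"roll": 0},{"claw": 0.4,"x": 0,"y": 82,"z": 0,"roll": 0},{"claw": 0.4,"x": 0,"y": 96,"z": 0,"roll": 0},{"claw": 0.4,"x": 0,"y": 100,"z": 0,"roll": 0}]}}

```text
clock: 4.52
tool_pos: [0.4482, 0.1321, 0.105]
tool_rot: [[-1.0, -0.004, 0.001], [-0.004, 1.0, 0.001], [-0.001, 0.001, -1.0]]
ft_force: [0.8, 0.3, -1.5]
gripper_width: 0.0457
grasp_force: 31.0
```

Request:
{"op": "arm_command", "data": {"increments": [{"claw": 0.4,"x": 0,"y": -3,"z": 25,"roll": 0},{"claw": 0.4,"x": 0,"y": -3,"z": 45,"roll": 0},{"claw": 0.4,"x": 0,"y": -3,"z": 56,"roll": 0},{"claw": 0.4,"x": 0,"y": -3,"z": 60,"roll": 0},{"claw": 0.4,"x": 0,"y": -3,"z": 61,"roll": 0}]}}

```text
clock: 4.93
tool_pos: [0.4478, 0.1251, 0.0433]
tool_rot: [[-1.0, 0.001, -0.002], [0.001, 1.0, -0.001], [0.002, -0.001, -1.0]]
ft_force: [-1.3, -0.5, 4.1]
gripper_width: 0.0462
grasp_force: 30.4
```

Request:
{"op": "arm_command", "data": {"increments": [{"claw": 0.4,"x": 0,"y": 0,"z": 0,"roll": 0},{"claw": 0.4,"x": 0,"y": 0,"z": 0.3,"roll": 0},{"claw": 0.4,"x": 0,"y": 0,"z": 0.5,"roll": 0},{"claw": 0.4,"x": 0,"y": 0,"z": 0.5,"roll": 0},{"claw": 0.4,"x": 0,"y": 0,"z": 0.5,"roll": 0}]}}

```text
clock: 5.35
tool_pos: [0.4488, 0.126, 0.0433]
tool_rot: [[-1.0, 0.0, 0.001], [0.0, 1.0, 0.0], [-0.001, 0.0, -1.0]]
ft_force: [0.8, -0.9, 1.8]
gripper_width: 0.0459
grasp_force: 31.0
```

Request:
{"op": "arm_command", "data": {"increments": [{"claw": 0.7,"x": 0,"y": 0,"z": 0,"roll": 0},{"claw": 1,"x": 0,"y": 0,"z": 0,"roll": 0},{"claw": 1,"x": 0,"y": 0,"z": 0,"roll": 0},{"claw": 1,"x": 0,"y": 0,"z": 0,"roll": 0},{"claw": 1,"x": 0,"y": 0,"z": 0,"roll": 0}]}}

```text
clock: 5.77
tool_pos: [0.4482, 0.126, 0.0428]
tool_rot: [[-1.0, 0.0, 0.0], [0.0, 1.0, -0.0], [-0.0, -0.0, -1.0]]
ft_force: [0.2, -0.1, 0.0]
gripper_width: 0.0851
grasp_force: 0.0
```

Request:
{"op": "arm_command", "data": {"increments": [{"claw": 1,"x": 0,"y": 0,"z": -10,"roll": 0},{"claw": 1,"x": 0,"y": 0,"z": -35,"roll": 0},{"claw": 1,"x": 0,"y": 0,"z": -65,"roll": 0},{"claw": 1,"x": 0,"y": 0,"z": -95,"roll": 0},{"claw": 1,"x": 0,"y": 0,"z": -120,"roll": 0}]}}

```text
clock: 6.18
tool_pos: [0.4484, 0.1258, 0.1652]
tool_rot: [[-1.0, 0.001, 0.001], [0.001, 1.0, 0.0], [-0.001, 0.0, -1.0]]
ft_force: [0.3, 1.3, 0.1]
gripper_width: 0.0851
grasp_force: 0.0
```

Run:
```python
from h import *
b=get_image("side")["image"][140:380,160:400]
cv2.imwrite("pics/d2.png",cv2.resize(b,None,fx=2.4,fy=2.4,interpolation=cv2.INTER_CUBIC))
print(get_obs()["tool_pos"],get_obs()["gripper_width"])
```

```text
[0.45101286 0.12651565 0.16896502] 0.08555862578872418
```

View pics/d2.png

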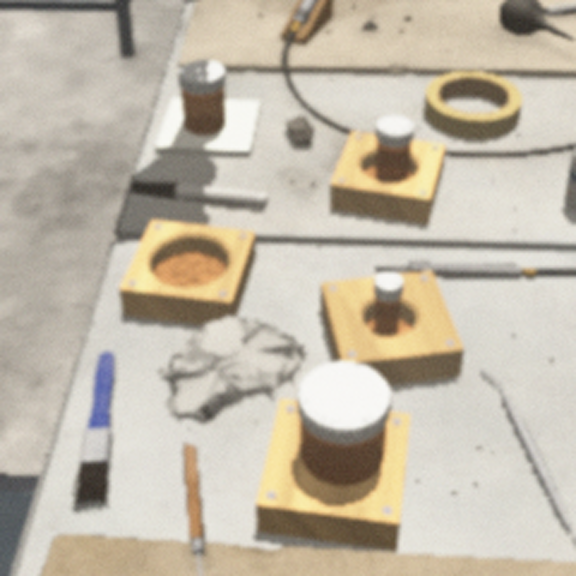

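Request:
{"op": "arm_command", "data": {"increments": [{"claw": 1,"x": -10,"y": -25,"z": 0,"roll": 0},{"claw": 1,"x": -20,"y": -60,"z": 0,"roll": 0},{"claw": 1,"x": -32,"y": -98,"z": 0,"roll": 0},{"claw": 1,"x": -44,"y": -135,"z": 0,"roll": 0},{"claw": 1,"x": -56,"y": -172,"z": 0,"roll": 0}]}}

```text
clock: 6.65
tool_pos: [0.5043, -0.0477, 0.1634]
tool_rot: [[-1.0, -0.0, 0.001], [-0.0, 1.0, 0.0], [-0.001, 0.0, -1.0]]
ft_force: [0.7, 0.3, -0.1]
gripper_width: 0.086
grasp_force: 0.0
```

Request:
{"op": "arm_command", "data": {"increments": [{"claw": 1,"x": -12,"y": -37,"z": 0,"roll": 0},{"claw": 1,"x": -24,"y": -74,"z": 0,"roll": 0},{"claw": 1,"x": -36,"y": -111,"z": 0,"roll": 0},{"claw": 1,"x": -48,"y": -148,"z": 0,"roll": 0},{"claw": 1,"x": -60,"y": -185,"z": 0,"roll": 0}]}}

```text
clock: 7.07
tool_pos: [0.5642, -0.2329, 0.1633]
tool_rot: [[-1.0, 0.0, 0.0], [0.0, 1.0, 0.0], [-0.0, 0.0, -1.0]]
ft_force: [0.4, 0.9, -0.3]
gripper_width: 0.0855
grasp_force: 0.0
```

Request:
{"op": "arm_command", "data": {"increments": [{"claw": 1,"x": -12,"y": -37,"z": 0,"roll": 0},{"claw": 1,"x": -22,"y": -70,"z": 0,"roll": 0},{"claw": 1,"x": -29,"y": -92,"z": 0,"roll": 0},{"claw": 1,"x": -32,"y": -101,"z": 0,"roll": 0},{"claw": 1,"x": -32,"y": -101,"z": 0,"roll": 0}]}}

```text
clock: 7.48
tool_pos: [0.5955, -0.3348, 0.1629]
tool_rot: [[-1.0, 0.003, -0.0], [0.003, 1.0, -0.002], [0.0, -0.002, -1.0]]
ft_force: [-1.2, 0.9, -0.6]
gripper_width: 0.0855
grasp_force: 0.0
```

Request:
{"op": "arm_command", "data": {"increments": [{"claw": 1,"x": -1,"y": 2,"z": 25,"roll": 0},{"claw": 1,"x": -1,"y": 2,"z": 55,"roll": 0},{"claw": 1,"x": -1,"y": 2,"z": 85,"roll": 0},{"claw": 1,"x": -1,"y": 2,"z": 100,"roll": 0},{"claw": 1,"x": -1,"y": 2,"z": 105,"roll": 0}]}}

```text
clock: 7.9
tool_pos: [0.5955, -0.3268, 0.0549]
tool_rot: [[-1.0, -0.002, -0.005], [-0.002, 1.0, 0.004], [0.005, 0.004, -1.0]]
ft_force: [-0.6, -0.2, 0.2]
gripper_width: 0.0852
grasp_force: 0.0
```

Request:
{"op": "arm_command", "data": {"increments": [{"claw": 0.6,"x": 0,"y": 0,"z": 0,"roll": 0},{"claw": 0.6,"x": 0,"y": 0,"z": 0,"roll": 0},{"claw": 0.6,"x": 0,"y": 0,"z": 0,"roll": 0},{"claw": 0.6,"x": 0,"y": 0,"z": 0,"roll": 0},{"claw": 0.6,"x": 0,"y": 0,"z": 0,"roll": 0}]}}

```text
clock: 8.32
tool_pos: [0.5984, -0.3308, 0.0599]
tool_rot: [[-1.0, 0.0, 0.003], [0.0, 1.0, -0.001], [-0.003, -0.001, -1.0]]
ft_force: [-0.3, 0.3, 7.7]
gripper_width: 0.0588
grasp_force: 33.1
```

Request:
{"op": "arm_command", "data": {"increments": [{"claw": 0.6,"x": 0,"y": 0,"z": 0,"roll": 0},{"claw": 0.6,"x": 0,"y": 0,"z": -8,"roll": 0},{"claw": 0.6,"x": 0,"y": 0,"z": -22,"roll": 0},{"claw": 0.6,"x": 0,"y": 0,"z": -32,"roll": 0},{"claw": 0.6,"x": 5,"y": 8,"z": -35,"roll": 0}], "grip_force": 40}}

```text
clock: 8.73
tool_pos: [0.5936, -0.3246, 0.0959]
tool_rot: [[-1.0, 0.002, 0.004], [0.002, 1.0, -0.004], [-0.004, -0.004, -1.0]]
ft_force: [0.2, -0.1, -1.1]
gripper_width: 0.0585
grasp_force: 43.2
```

Request:
{"op": "arm_command", "data": {"increments": [{"claw": 0.6,"x": 12,"y": 18,"z": 0,"roll": 0},{"claw": 0.6,"x": 30,"y": 45,"z": 0,"roll": 0},{"claw": 0.6,"x": 48,"y": 72,"z": 0,"roll": 0},{"claw": 0.6,"x": 66,"y": 99,"z": 0,"roll": 0},{"claw": 0.6,"x": 84,"y": 126,"z": 0,"roll": 0}]}}

```text
clock: 9.15
tool_pos: [0.5067, -0.1943, 0.0932]
tool_rot: [[-1.0, 0.0, 0.0], [0.0, 1.0, 0.0], [-0.0, 0.0, -1.0]]
ft_force: [0.4, 0.2, 0.0]
gripper_width: 0.0586
grasp_force: 43.3
```

Request:
{"op": "arm_command", "data": {"increments": [{"claw": 0.6,"x": 18,"y": 27,"z": 0,"roll": 0},{"claw": 0.6,"x": 32,"y": 50,"z": 0,"roll": 0},{"claw": 0.6,"x": 41,"y": 64,"z": 0,"roll": 0},{"claw": 0.6,"x": 44,"y": 68.5,"z": 0,"roll": 0},{"claw": 0.6,"x": 44,"y": 68.5,"z": 0,"roll": 0}]}}

```text
clock: 9.57
tool_pos: [0.4635, -0.126, 0.0931]
tool_rot: [[-1.0, -0.002, -0.0], [-0.002, 1.0, 0.001], [0.0, 0.001, -1.0]]
ft_force: [-0.7, 0.9, -1.6]
gripper_width: 0.0582
grasp_force: 43.4
```

Run:
```python
from h import *
b=get_image("side")["image"][170:330,190:350]
cv2.imwrite("pics/d3.png",cv2.resize(b,None,fx=3.5,fy=3.5,interpolation=cv2.INTER_CUBIC))
o=get_obs();print(o["tool_pos"],o["gripper_width"])
```

```text
[ 0.4644766  -0.12745842  0.09328681] 0.05902975147682685
```

View pics/d3.png

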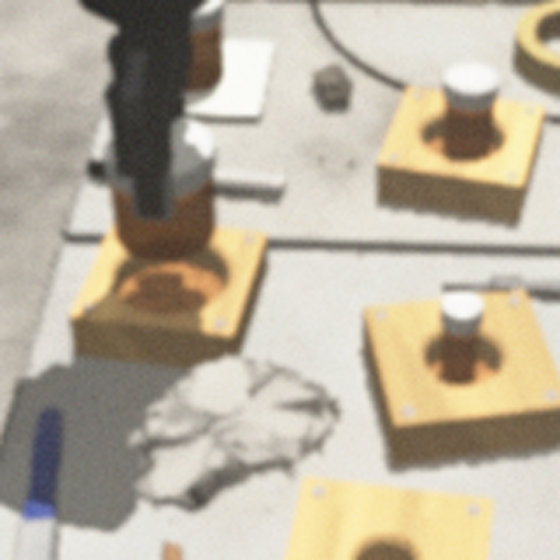

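Request:
{"op": "arm_command", "data": {"increments": [{"claw": 0.6,"x": -1.5,"y": -0.5,"z": 15,"roll": 0},{"claw": 0.6,"x": -1.5,"y": -0.5,"z": 29,"roll": 0},{"claw": 0.6,"x": -1.5,"y": -0.5,"z": 42,"roll": 0},{"claw": 0.6,"x": -1.5,"y": -0.5,"z": 49,"roll": 0},{"claw": 0.6,"x": -1.5,"y": -0.5,"z": 52,"roll": 0}]}}

```text
clock: 10.03
tool_pos: [0.4643, -0.1266, 0.0401]
tool_rot: [[-1.0, 0.0, -0.004], [0.0, 1.0, 0.004], [0.004, 0.004, -1.0]]
ft_force: [-4.4, 8.0, 3.4]
gripper_width: 0.0587
grasp_force: 54.9
```

Request:
{"op": "arm_command", "data": {"increments": [{"claw": 0.6,"x": 0,"y": 0,"z": 0,"roll": 0},{"claw": 0.6,"x": 0,"y": 0,"z": 0.5,"roll": 0},{"claw": 0.6,"x": 0,"y": 0,"z": 1,"roll": 0},{"claw": 0.6,"x": 0,"y": 0,"z": 1,"roll": 0},{"claw": 0.6,"x": 0,"y": 0,"z": 1,"roll": 0}]}}

```text
clock: 10.45
tool_pos: [0.4646, -0.1266, 0.0394]
tool_rot: [[-1.0, -0.0, -0.004], [-0.0, 1.0, 0.003], [0.004, 0.003, -1.0]]
ft_force: [-3.7, 7.0, 0.4]
gripper_width: 0.0587
grasp_force: 55.0
```

Request:
{"op": "arm_command", "data": {"increments": [{"claw": 0.6,"x": 1,"y": 1,"z": 0,"roll": 0},{"claw": 0.6,"x": 1.5,"y": 2,"z": 0,"roll": 0},{"claw": 0.6,"x": 2,"y": 3,"z": 0,"roll": 0},{"claw": 0.6,"x": 2,"y": 3,"z": 0.5,"roll": 0},{"claw": 0.6,"x": 2,"y": 3,"z": 0.5,"roll": 0}]}}

```text
clock: 10.87
tool_pos: [0.4643, -0.126, 0.0395]
tool_rot: [[-1.0, 0.001, 0.001], [0.001, 1.0, -0.001], [-0.001, -0.001, -1.0]]
ft_force: [0.6, -0.3, -2.0]
gripper_width: 0.0587
grasp_force: 54.9
```

Request:
{"op": "arm_command", "data": {"increments": [{"claw": 0.6,"x": 0,"y": 0,"z": 0.5,"roll": 0},{"claw": 0.6,"x": 0,"y": 0,"z": 1,"roll": 0},{"claw": 0.6,"x": 0,"y": 0,"z": 1.5,"roll": 0},{"claw": 0.6,"x": 0,"y": 0,"z": 1.5,"roll": 0},{"claw": 0.6,"x": 0,"y": 0,"z": 1.5,"roll": 0}]}}

```text
clock: 11.28
tool_pos: [0.4637, -0.1252, 0.0378]
tool_rot: [[-1.0, 0.0, 0.0], [0.0, 1.0, -0.0], [-0.0, -0.0, -1.0]]
ft_force: [-0.2, 0.4, -1.2]
gripper_width: 0.0587
grasp_force: 54.9
```

Request:
{"op": "arm_command", "data": {"increments": [{"claw": 0.6,"x": 0,"y": 0,"z": 0.5,"roll": 0},{"claw": 0.6,"x": 0,"y": 0,"z": 1,"roll": 0},{"claw": 0.6,"x": 0,"y": 0,"z": 1.5,"roll": 0},{"claw": 0.6,"x": 0,"y": 0,"z": 1.5,"roll": 0},{"claw": 0.6,"x": 0,"y": 0,"z": 1.5,"roll": 0}]}}

```text
clock: 11.7
tool_pos: [0.4643, -0.1251, 0.0369]
tool_rot: [[-1.0, 0.0, 0.001], [0.0, 1.0, 0.0], [-0.001, 0.0, -1.0]]
ft_force: [0.0, 1.3, 7.1]
gripper_width: 0.0586
grasp_force: 55.6
```

Request:
{"op": "arm_command", "data": {"increments": [{"claw": 1,"x": 0,"y": 0,"z": 0,"roll": 0},{"claw": 1,"x": 0,"y": 0,"z": 0,"roll": 0},{"claw": 1,"x": 0,"y": 0,"z": 0,"roll": 0},{"claw": 1,"x": 0,"y": 0,"z": 0,"roll": 0},{"claw": 1,"x": 0,"y": 0,"z": -5,"roll": 0}]}}

```text
clock: 12.12
tool_pos: [0.463, -0.1249, 0.0408]
tool_rot: [[-1.0, 0.0, -0.001], [0.0, 1.0, 0.0], [0.001, 0.0, -1.0]]
ft_force: [0.6, -0.4, -0.6]
gripper_width: 0.0859
grasp_force: 0.0
```

Request:
{"op": "arm_command", "data": {"increments": [{"claw": 1,"x": 0,"y": 0,"z": -15,"roll": 0},{"claw": 1,"x": 0,"y": 0,"z": -40,"roll": 0},{"claw": 1,"x": 0,"y": 0,"z": -70,"roll": 0},{"claw": 1,"x": -5,"y": -2,"z": -95,"roll": 0},{"claw": 1,"x": -17,"y": -7,"z": -105,"roll": 0}]}}

```text
clock: 12.53
tool_pos: [0.4809, -0.1321, 0.1495]
tool_rot: [[-1.0, 0.001, 0.003], [0.001, 1.0, 0.0], [-0.003, 0.0, -1.0]]
ft_force: [0.7, -0.3, -1.3]
gripper_width: 0.0853
grasp_force: 0.0
```

Request:
{"op": "arm_command", "data": {"increments": [{"claw": 1,"x": -35,"y": -15,"z": 0,"roll": 0},{"claw": 1,"x": -72,"y": -30,"z": 0,"roll": 0},{"claw": 1,"x": -108,"y": -46,"z": 0,"roll": 0},{"claw": 1,"x": -138,"y": -60,"z": 0,"roll": 0},{"claw": 1,"x": -150,"y": -64,"z": 0,"roll": 0}]}}

```text
clock: 12.95
tool_pos: [0.6341, -0.1983, 0.1468]
tool_rot: [[-1.0, 0.001, 0.003], [0.001, 1.0, -0.002], [-0.003, -0.002, -1.0]]
ft_force: [-0.8, -0.3, 0.4]
gripper_width: 0.0856
grasp_force: 0.0
```

Run:
```python
from h import *
b=get_image("side")["image"][170:330,190:350]
cv2.imwrite("pics/d4.png",cv2.resize(b,None,fx=3.5,fy=3.5,interpolation=cv2.INTER_CUBIC))
o=get_obs();print(o["tool_pos"],o["gripper_width"])
```

```text
[ 0.63455662 -0.19811934  0.14657276] 0.08518662684689772
```

View pics/d4.png

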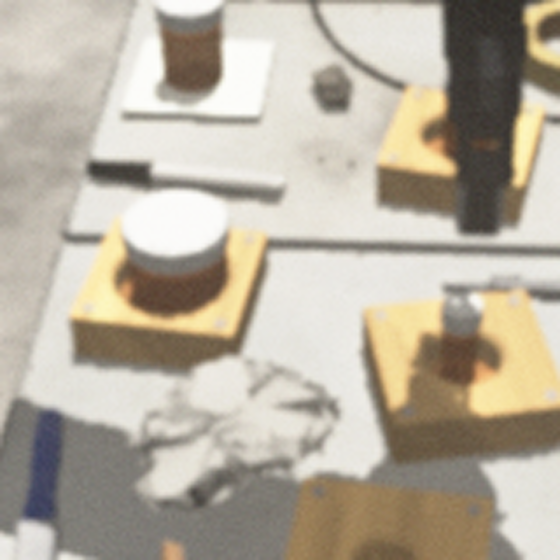

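Request:
{"op": "arm_command", "data": {"increments": [{"claw": 1,"x": 2,"y": 2,"z": 25,"roll": 0},{"claw": 1,"x": 3,"y": 2,"z": 55,"roll": 0},{"claw": 1,"x": 3,"y": 2,"z": 85,"roll": 0},{"claw": 1,"x": 3,"y": 2,"z": 99,"roll": 0},{"claw": 1,"x": 3,"y": 2,"z": 102,"roll": 0}]}}

```text
clock: 13.42
tool_pos: [0.625, -0.193, 0.0414]
tool_rot: [[-1.0, 0.0, -0.006], [0.0, 1.0, 0.002], [0.006, 0.002, -1.0]]
ft_force: [-0.3, 0.1, -0.5]
gripper_width: 0.0857
grasp_force: 0.0
```

Request:
{"op": "arm_command", "data": {"increments": [{"claw": 0.4,"x": 0,"y": 0,"z": 0,"roll": 0},{"claw": 0.3,"x": 0,"y": 0,"z": 0,"roll": 0},{"claw": 0.2,"x": 0,"y": 0,"z": 0,"roll": 0},{"claw": 0.1,"x": 0,"y": 0,"z": 0,"roll": 0},{"claw": 0.1,"x": 0,"y": 0,"z": 0,"roll": 0}], "grip_force": 25}}

```text
clock: 13.83
tool_pos: [0.6284, -0.1943, 0.0456]
tool_rot: [[-1.0, 0.0, 0.002], [0.0, 1.0, -0.0], [-0.002, -0.0, -1.0]]
ft_force: [-0.3, 0.4, -0.0]
gripper_width: 0.0259
grasp_force: 0.0
```

Request:
{"op": "arm_command", "data": {"increments": [{"claw": 0.1,"x": 0,"y": 0,"z": 0,"roll": 0},{"claw": 0.1,"x": 0,"y": 0,"z": 0,"roll": 0},{"claw": 0.1,"x": 0,"y": 0,"z": 0,"roll": 0},{"claw": 0.1,"x": 0,"y": 0,"z": 0,"roll": 0},{"claw": 0.1,"x": 0,"y": 0,"z": 0,"roll": 0}]}}

```text
clock: 14.25
tool_pos: [0.6285, -0.1942, 0.0454]
tool_rot: [[-1.0, 0.0, 0.002], [0.0, 1.0, -0.0], [-0.002, -0.0, -1.0]]
ft_force: [-0.1, 0.8, 5.7]
gripper_width: 0.02
grasp_force: 24.4
```

Request:
{"op": "arm_command", "data": {"increments": [{"claw": 0.1,"x": 0,"y": 0,"z": -5,"roll": 0},{"claw": 0.1,"x": 0,"y": 0,"z": -15,"roll": 0},{"claw": 0.1,"x": 0,"y": 0,"z": -28,"roll": 0},{"claw": 0.1,"x": 0,"y": 0,"z": -36,"roll": 0},{"claw": 0.1,"x": 2,"y": -8,"z": -38,"roll": 0}]}}

```text
clock: 14.67
tool_pos: [0.6277, -0.2006, 0.0847]
tool_rot: [[-1.0, -0.002, 0.004], [-0.002, 1.0, 0.001], [-0.004, 0.001, -1.0]]
ft_force: [0.5, 0.6, 0.2]
gripper_width: 0.0197
grasp_force: 24.4
```

Request:
{"op": "arm_command", "data": {"increments": [{"claw": 0.1,"x": 8,"y": -28,"z": 0,"roll": 0},{"claw": 0.1,"x": 16,"y": -60,"z": 0,"roll": 0},{"claw": 0.1,"x": 26,"y": -95,"z": 0,"roll": 0},{"claw": 0.1,"x": 34,"y": -122,"z": 0,"roll": 0},{"claw": 0.1,"x": 36,"y": -133,"z": 0,"roll": 0}]}}

```text
clock: 15.08
tool_pos: [0.5859, -0.3423, 0.083]
tool_rot: [[-1.0, 0.007, -0.001], [0.007, 1.0, -0.004], [0.001, -0.004, -1.0]]
ft_force: [-1.1, 0.2, -0.5]
gripper_width: 0.0196
grasp_force: 24.5
```

Run:
```python
from h import *
b=get_image("side")["image"][250:390,240:360]
cv2.imwrite("pics/d5.png",cv2.resize(b,None,fx=4,fy=4,interpolation=cv2.INTER_CUBIC))
o=get_obs();print(o["tool_pos"],o["gripper_width"],o["ft_force"])
d=get_image("side");f=210/np.tan(np.radians(d["vertical_fov"])/2)
K=np.array([[f,0,d["cx"]],[0,f,d["cy"]],[0,0,1]])
zb=.010+o["tool_pos"][2]-.0454
x,y=.5935,o["tool_pos"][1]
P=np.array([[x-.01,y,zb],[x+.01,y,zb],[x,y-.01,zb],[x-.015,-.336,.03],[x+.015,-.336,.03],[x,-.351,.03],[x,-.321,.03]])
p=cv2.projectPoints(P,cv2.Rodrigues(np.array(d["R"]))[0],np.array(d["t"]),K,np.array(d["distortion"]))[0][:,0]
print(((p-[240,250])*4).round())
```

```text
[ 0.58615117 -0.34270686  0.08304185] 0.01987957465199583 [-1.0915982  -2.29694405 -0.04730602]
[[215. 305.]
 [264. 307.]
 [239. 325.]
 [203. 320.]
 [275. 322.]
 [238. 350.]
 [240. 293.]]
```

View pics/d5.png

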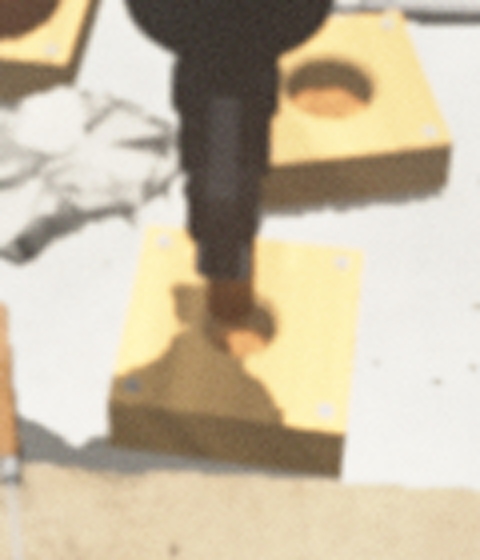

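Request:
{"op": "arm_command", "data": {"increments": [{"claw": 0.1,"x": 0,"y": 0,"z": 5,"roll": 0},{"claw": 0.1,"x": 0,"y": 0,"z": 10,"roll": 0},{"claw": 0.1,"x": 0,"y": 0,"z": 10,"roll": 0},{"claw": 0.1,"x": 0,"y": 0,"z": 10,"roll": 0},{"claw": 0.1,"x": 0,"y": 0,"z": 10,"roll": 0}]}}

```text
clock: 15.6
tool_pos: [0.5901, -0.3338, 0.0721]
tool_rot: [[-1.0, -0.001, -0.0], [-0.001, 1.0, 0.001], [0.0, 0.001, -1.0]]
ft_force: [-0.1, 0.0, -0.3]
gripper_width: 0.0199
grasp_force: 24.5
```

Run:
```python
from h import *
b=get_image("side")["image"][300:350,270:330]
cv2.imwrite("pics/d6.png",cv2.resize(b,None,fx=10,fy=10,interpolation=cv2.INTER_CUBIC))
o=get_obs();print(o["tool_pos"],o["ft_force"])
```

```text
[ 0.59003922 -0.33421041  0.07231368] [ 0.05431015 -0.33200083  0.25758018]
```

View pics/d6.png

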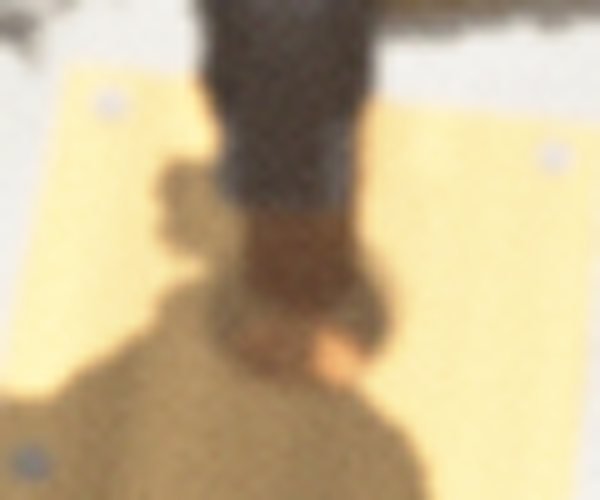

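Request:
{"op": "arm_command", "data": {"increments": [{"claw": 0.1,"x": 0,"y": -1,"z": 5,"roll": 0},{"claw": 0.1,"x": 0,"y": -1,"z": 11,"roll": 0},{"claw": 0.1,"x": 0,"y": -1,"z": 18,"roll": 0},{"claw": 0.1,"x": 0,"y": -1,"z": 23,"roll": 0},{"claw": 0.1,"x": 0,"y": -1,"z": 25,"roll": 0}]}}

```text
clock: 16.07
tool_pos: [0.5888, -0.3356, 0.0458]
tool_rot: [[-1.0, 0.0, -0.002], [0.0, 1.0, 0.001], [0.002, 0.001, -1.0]]
ft_force: [0.1, 0.4, -0.9]
gripper_width: 0.0196
grasp_force: 24.5
```

Request:
{"op": "arm_command", "data": {"increments": [{"claw": 0.1,"x": 0,"y": 0,"z": 0,"roll": 0},{"claw": 0.1,"x": 0,"y": 0,"z": 0.5,"roll": 0},{"claw": 0.1,"x": 0,"y": 0,"z": 1,"roll": 0},{"claw": 0.1,"x": 0,"y": 0,"z": 1.5,"roll": 0},{"claw": 0.1,"x": 0,"y": 0,"z": 1.5,"roll": 0}]}}

```text
clock: 16.48
tool_pos: [0.5897, -0.3361, 0.046]
tool_rot: [[-1.0, 0.0, 0.0], [0.0, 1.0, -0.0], [-0.0, -0.0, -1.0]]
ft_force: [-0.6, 0.6, -0.5]
gripper_width: 0.0197
grasp_force: 24.5
```

Request:
{"op": "arm_command", "data": {"increments": [{"claw": 0.1,"x": 0,"y": 0,"z": 0.5,"roll": 0},{"claw": 0.1,"x": 0,"y": 0,"z": 1,"roll": 0},{"claw": 0.1,"x": 0,"y": 0,"z": 1.5,"roll": 0},{"claw": 0.1,"x": 0,"y": 0,"z": 1.5,"roll": 0},{"claw": 0.1,"x": 0,"y": 0,"z": 1.5,"roll": 0}]}}

```text
clock: 16.9
tool_pos: [0.5902, -0.3362, 0.0454]
tool_rot: [[-1.0, 0.0, 0.001], [0.0, 1.0, -0.0], [-0.001, -0.0, -1.0]]
ft_force: [-1.3, 1.5, 6.9]
gripper_width: 0.0199
grasp_force: 25.1
```

Request:
{"op": "arm_command", "data": {"increments": [{"claw": 0.5,"x": 0,"y": 0,"z": 0,"roll": 0},{"claw": 1,"x": 0,"y": 0,"z": 0,"roll": 0},{"claw": 1,"x": 0,"y": 0,"z": 0,"roll": 0},{"claw": 1,"x": 0,"y": 0,"z": 0,"roll": 0},{"claw": 1,"x": 0,"y": 0,"z": 0,"roll": 0}]}}

```text
clock: 17.32
tool_pos: [0.5895, -0.336, 0.0441]
tool_rot: [[-1.0, 0.0, -0.0], [0.0, 1.0, 0.0], [0.0, 0.0, -1.0]]
ft_force: [-0.0, 0.4, 0.5]
gripper_width: 0.0786
grasp_force: 0.0
```

Request:
{"op": "arm_command", "data": {"increments": [{"claw": 1,"x": 0,"y": 0,"z": -10,"roll": 0},{"claw": 1,"x": 0,"y": 0,"z": -30,"roll": 0},{"claw": 1,"x": 0,"y": 0,"z": -60,"roll": 0},{"claw": 1,"x": 0,"y": 0,"z": -88,"roll": 0},{"claw": 1,"x": 0,"y": 7,"z": -100,"roll": 0}]}}

```text
clock: 17.73
tool_pos: [0.5908, -0.3322, 0.1492]
tool_rot: [[-1.0, 0.002, 0.005], [0.002, 1.0, -0.004], [-0.005, -0.004, -1.0]]
ft_force: [0.1, -0.6, 0.3]
gripper_width: 0.0856
grasp_force: 0.0
```

Request:
{"op": "arm_command", "data": {"increments": [{"claw": 1,"x": -5,"y": 30,"z": 0,"roll": 0},{"claw": 1,"x": -10,"y": 70,"z": 0,"roll": 0},{"claw": 1,"x": -16,"y": 110,"z": 0,"roll": 0},{"claw": 1,"x": -22,"y": 150,"z": 0,"roll": 0},{"claw": 1,"x": -28,"y": 190,"z": 0,"roll": 0}]}}

```text
clock: 18.15
tool_pos: [0.6174, -0.1366, 0.1444]
tool_rot: [[-1.0, 0.0, -0.0], [0.0, 1.0, 0.0], [0.0, 0.0, -1.0]]
ft_force: [1.0, -0.2, -0.0]
gripper_width: 0.0859
grasp_force: 0.0
```

Request:
{"op": "arm_command", "data": {"increments": [{"claw": 1,"x": -6,"y": 38,"z": 0,"roll": 0},{"claw": 1,"x": -12,"y": 76,"z": 0,"roll": 0},{"claw": 1,"x": -18,"y": 114,"z": 0,"roll": 0},{"claw": 1,"x": -22,"y": 145,"z": 0,"roll": 0},{"claw": 1,"x": -24,"y": 158,"z": 0,"roll": 0}]}}

```text
clock: 18.57
tool_pos: [0.6416, 0.0266, 0.144]
tool_rot: [[-1.0, -0.007, -0.0], [-0.007, 1.0, 0.004], [0.0, 0.004, -1.0]]
ft_force: [0.6, 1.1, 0.6]
gripper_width: 0.0856
grasp_force: 0.0
```

Request:
{"op": "arm_command", "data": {"increments": [{"claw": 1,"x": 0,"y": 0,"z": 0,"roll": 0},{"claw": 1,"x": 0,"y": 0,"z": 0,"roll": 0},{"claw": 1,"x": 0,"y": 0,"z": 0,"roll": 0},{"claw": 1,"x": 0,"y": 0,"z": 0,"roll": 0},{"claw": 1,"x": 0,"y": 0,"z": 0,"roll": 0}]}}

```text
clock: 18.98
tool_pos: [0.6415, 0.0165, 0.1444]
tool_rot: [[-1.0, 0.003, -0.0], [0.003, 1.0, -0.001], [0.0, -0.001, -1.0]]
ft_force: [0.2, 0.5, -0.2]
gripper_width: 0.0858
grasp_force: 0.0
```

Run:
```python
from h import *
b=get_image("side")["image"][140:380,160:400]
cv2.imwrite("pics/d7.png",cv2.resize(b,None,fx=2.4,fy=2.4,interpolation=cv2.INTER_CUBIC))
```

```text
(no output)
```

View pics/d7.png

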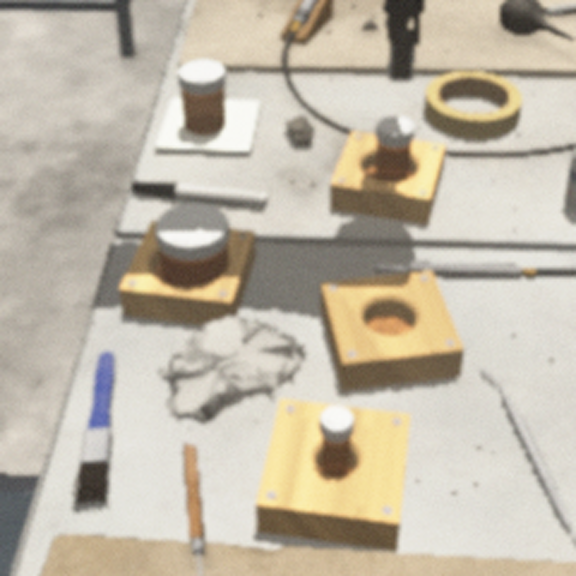

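Request:
{"op": "arm_command", "data": {"increments": [{"claw": 1,"x": 0,"y": 1,"z": 25,"roll": 0},{"claw": 1,"x": 0,"y": 1,"z": 55,"roll": 0},{"claw": 1,"x": 0,"y": 1,"z": 82,"roll": 0},{"claw": 1,"x": 0,"y": 1,"z": 94,"roll": 0},{"claw": 1,"x": 0,"y": 1,"z": 97,"roll": 0}]}}

```text
clock: 19.45
tool_pos: [0.6398, 0.0192, 0.0449]
tool_rot: [[-1.0, 0.001, -0.004], [0.001, 1.0, -0.001], [0.004, -0.001, -1.0]]
ft_force: [0.2, 0.6, 0.0]
gripper_width: 0.0853
grasp_force: 0.0
```

Request:
{"op": "arm_command", "data": {"increments": [{"claw": 0.6,"x": 0,"y": 0,"z": 0,"roll": 0},{"claw": 0.5,"x": 0,"y": 0,"z": 0,"roll": 0},{"claw": 0.4,"x": 0,"y": 0,"z": 0,"roll": 0},{"claw": 0.25,"x": 0,"y": 0,"z": 0,"roll": 0},{"claw": 0.25,"x": 0,"y": 0,"z": 0,"roll": 0}], "grip_force": 30}}

```text
clock: 19.87
tool_pos: [0.6429, 0.0202, 0.0488]
tool_rot: [[-1.0, 0.0, 0.003], [0.0, 1.0, 0.001], [-0.003, 0.001, -1.0]]
ft_force: [-1.0, 0.3, 4.2]
gripper_width: 0.0338
grasp_force: 29.3
```

Request:
{"op": "arm_command", "data": {"increments": [{"claw": 0.25,"x": 0,"y": 0,"z": 0,"roll": 0},{"claw": 0.25,"x": 0,"y": 0,"z": 0,"roll": 0},{"claw": 0.25,"x": 0,"y": 0,"z": 0,"roll": 0},{"claw": 0.25,"x": 0,"y": 0,"z": 0,"roll": 0},{"claw": 0.25,"x": 0,"y": 0,"z": 0,"roll": 0}]}}

```text
clock: 20.28
tool_pos: [0.6429, 0.0202, 0.0488]
tool_rot: [[-1.0, -0.0, 0.003], [-0.0, 1.0, 0.001], [-0.003, 0.001, -1.0]]
ft_force: [0.3, -0.0, 6.0]
gripper_width: 0.034
grasp_force: 29.6
```

Request:
{"op": "arm_command", "data": {"increments": [{"claw": 0.25,"x": 0,"y": 0,"z": -5,"roll": 0},{"claw": 0.25,"x": 0,"y": 0,"z": -15,"roll": 0},{"claw": 0.25,"x": 0,"y": 0,"z": -28,"roll": 0},{"claw": 0.25,"x": 0,"y": 0,"z": -37,"roll": 0},{"claw": 0.25,"x": 0,"y": -8,"z": -40,"roll": 0}]}}

```text
clock: 20.7
tool_pos: [0.6431, 0.0139, 0.0897]
tool_rot: [[-1.0, -0.002, 0.003], [-0.002, 1.0, 0.002], [-0.003, 0.002, -1.0]]
ft_force: [0.3, 0.5, -1.2]
gripper_width: 0.034
grasp_force: 29.9
```

Request:
{"op": "arm_command", "data": {"increments": [{"claw": 0.25,"x": 1,"y": -22,"z": 0,"roll": 0},{"claw": 0.25,"x": 3,"y": -49,"z": 0,"roll": 0},{"claw": 0.25,"x": 5,"y": -77,"z": 0,"roll": 0},{"claw": 0.25,"x": 7,"y": -105,"z": 0,"roll": 0},{"claw": 0.25,"x": 8,"y": -133,"z": 0,"roll": 0}]}}

```text
clock: 21.12
tool_pos: [0.6331, -0.1231, 0.0877]
tool_rot: [[-1.0, 0.0, 0.0], [0.0, 1.0, -0.0], [-0.0, -0.0, -1.0]]
ft_force: [-0.1, -0.4, -0.8]
gripper_width: 0.0341
grasp_force: 29.9
```

Request:
{"op": "arm_command", "data": {"increments": [{"claw": 0.25,"x": 0.5,"y": -28,"z": 0,"roll": 0},{"claw": 0.25,"x": 0.5,"y": -50,"z": 0,"roll": 0},{"claw": 0.25,"x": 0.5,"y": -63,"z": 0,"roll": 0},{"claw": 0.25,"x": 0.5,"y": -68,"z": 0,"roll": 0},{"claw": 0.25,"x": 0.5,"y": -68,"z": 0,"roll": 0}]}}

```text
clock: 21.53
tool_pos: [0.6329, -0.1903, 0.0875]
tool_rot: [[-1.0, 0.002, 0.0], [0.002, 1.0, -0.0], [-0.0, -0.0, -1.0]]
ft_force: [0.2, 0.7, -0.8]
gripper_width: 0.034
grasp_force: 29.9
```

Request:
{"op": "arm_command", "data": {"increments": [{"claw": 0.25,"x": 0,"y": 0,"z": 5,"roll": 0},{"claw": 0.25,"x": 0,"y": 0,"z": 10,"roll": 0},{"claw": 0.25,"x": 0,"y": 0,"z": 12,"roll": 0},{"claw": 0.25,"x": 0,"y": 0,"z": 12,"roll": 0},{"claw": 0.25,"x": 0,"y": 0,"z": 12,"roll": 0}]}}

```text
clock: 21.95
tool_pos: [0.6331, -0.188, 0.0749]
tool_rot: [[-1.0, -0.001, -0.001], [-0.001, 1.0, 0.0], [0.001, 0.0, -1.0]]
ft_force: [0.1, -0.6, -0.6]
gripper_width: 0.0338
grasp_force: 29.9
```

Run:
```python
from h import *
b=get_image("side")["image"][235:305,290:360]
cv2.imwrite("pics/d8.png",cv2.resize(b,None,fx=8,fy=8,interpolation=cv2.INTER_CUBIC))
o=get_obs();print(o["tool_pos"],o["ft_force"])
```

```text
[ 0.63324076 -0.18845132  0.07522666] [ 0.68285398  0.27052658 -0.69998331]
```

View pics/d8.png

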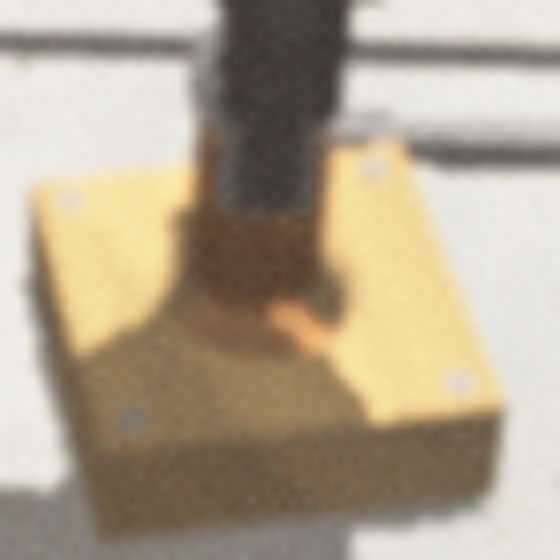

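Request:
{"op": "arm_command", "data": {"increments": [{"claw": 0.25,"x": -1,"y": 0,"z": 5,"roll": 0},{"claw": 0.25,"x": -1,"y": 0,"z": 11,"roll": 0},{"claw": 0.25,"x": -1,"y": 0,"z": 18,"roll": 0},{"claw": 0.25,"x": -1,"y": 0,"z": 23,"roll": 0},{"claw": 0.25,"x": -1,"y": 0,"z": 26,"roll": 0}]}}

```text
clock: 22.42
tool_pos: [0.6339, -0.1888, 0.0486]
tool_rot: [[-1.0, 0.0, -0.001], [0.0, 1.0, 0.001], [0.001, 0.001, -1.0]]
ft_force: [-2.5, 3.2, 22.4]
gripper_width: 0.0341
grasp_force: 31.3
```

Request:
{"op": "arm_command", "data": {"increments": [{"claw": 0.25,"x": 0,"y": 0,"z": 0,"roll": 0},{"claw": 0.25,"x": 0,"y": 0,"z": 0.5,"roll": 0},{"claw": 0.25,"x": 0,"y": 0,"z": 1,"roll": 0},{"claw": 0.25,"x": 0,"y": 0,"z": 1,"roll": 0},{"claw": 0.25,"x": 0,"y": 0,"z": 1,"roll": 0}]}}

```text
clock: 22.83
tool_pos: [0.6345, -0.189, 0.0489]
tool_rot: [[-1.0, 0.0, 0.001], [0.0, 1.0, 0.0], [-0.001, 0.0, -1.0]]
ft_force: [-0.2, 0.9, 4.8]
gripper_width: 0.0339
grasp_force: 30.3
```

Request:
{"op": "arm_command", "data": {"increments": [{"claw": 0.6,"x": 0,"y": 0,"z": 0,"roll": 0},{"claw": 1,"x": 0,"y": 0,"z": 0,"roll": 0},{"claw": 1,"x": 0,"y": 0,"z": 0,"roll": 0},{"claw": 1,"x": 0,"y": 0,"z": 0,"roll": 0},{"claw": 1,"x": 0,"y": 0,"z": 0,"roll": 0}]}}

```text
clock: 23.25
tool_pos: [0.634, -0.1891, 0.0481]
tool_rot: [[-1.0, 0.0, -0.0], [0.0, 1.0, -0.0], [0.0, -0.0, -1.0]]
ft_force: [-0.2, -0.8, -0.2]
gripper_width: 0.0856
grasp_force: 0.0
```

Request:
{"op": "arm_command", "data": {"increments": [{"claw": 1,"x": 0,"y": 0,"z": -10,"roll": 0},{"claw": 1,"x": 0,"y": 0,"z": -30,"roll": 0},{"claw": 1,"x": 0,"y": 0,"z": -60,"roll": 0},{"claw": 1,"x": 0,"y": 0,"z": -88,"roll": 0},{"claw": 1,"x": 4,"y": 7,"z": -100,"roll": 0}]}}

```text
clock: 23.67
tool_pos: [0.6323, -0.1847, 0.1531]
tool_rot: [[-1.0, 0.002, 0.006], [0.002, 1.0, -0.003], [-0.006, -0.003, -1.0]]
ft_force: [1.4, -1.1, 0.3]
gripper_width: 0.0855
grasp_force: 0.0
```

Request:
{"op": "arm_command", "data": {"increments": [{"claw": 1,"x": 14,"y": 24,"z": 0,"roll": 0},{"claw": 1,"x": 34,"y": 58,"z": 0,"roll": 0},{"claw": 1,"x": 54,"y": 92,"z": 0,"roll": 0},{"claw": 1,"x": 74,"y": 125,"z": 0,"roll": 0},{"claw": 1,"x": 94,"y": 158,"z": 0,"roll": 0}]}}

```text
clock: 24.08
tool_pos: [0.5345, -0.0222, 0.1484]
tool_rot: [[-1.0, 0.0, -0.0], [0.0, 1.0, 0.001], [0.0, 0.001, -1.0]]
ft_force: [1.7, 1.7, -0.0]
gripper_width: 0.0854
grasp_force: 0.0
```

Request:
{"op": "arm_command", "data": {"increments": [{"claw": 1,"x": 20,"y": 34,"z": 0,"roll": 0},{"claw": 1,"x": 40,"y": 68,"z": 0,"roll": 0},{"claw": 1,"x": 60,"y": 102,"z": 0,"roll": 0},{"claw": 1,"x": 78,"y": 132,"z": 0,"roll": 0},{"claw": 1,"x": 88,"y": 150,"z": 0,"roll": 0}]}}

```text
clock: 24.5
tool_pos: [0.445, 0.1296, 0.1482]
tool_rot: [[-1.0, -0.004, -0.002], [-0.004, 1.0, 0.001], [0.002, 0.001, -1.0]]
ft_force: [0.2, 0.3, 0.4]
gripper_width: 0.0853
grasp_force: 0.0
```

Request:
{"op": "arm_command", "data": {"increments": [{"claw": 1,"x": 0,"y": 0,"z": 0,"roll": 0},{"claw": 1,"x": 0,"y": 0,"z": 0,"roll": 0},{"claw": 1,"x": 0,"y": 0,"z": 0,"roll": 0},{"claw": 1,"x": 0,"y": 0,"z": 0,"roll": 0},{"claw": 1,"x": 0,"y": 0,"z": 0,"roll": 0}]}}

```text
clock: 24.92
tool_pos: [0.4487, 0.1247, 0.1484]
tool_rot: [[-1.0, 0.003, 0.0], [0.003, 1.0, -0.0], [-0.0, -0.0, -1.0]]
ft_force: [0.5, -0.3, 0.0]
gripper_width: 0.0851
grasp_force: 0.0
```

Request:
{"op": "arm_command", "data": {"increments": [{"claw": 1,"x": 0,"y": 0,"z": 25,"roll": 0},{"claw": 1,"x": 0,"y": 0,"z": 55,"roll": 0},{"claw": 1,"x": 0,"y": 0,"z": 85,"roll": 0},{"claw": 1,"x": 0,"y": 0,"z": 101,"roll": 0},{"claw": 1,"x": 0,"y": 0,"z": 105,"roll": 0}]}}

```text
clock: 25.33
tool_pos: [0.4467, 0.1244, 0.0408]
tool_rot: [[-1.0, 0.002, -0.004], [0.002, 1.0, -0.002], [0.004, -0.002, -1.0]]
ft_force: [-0.8, -0.3, 0.3]
gripper_width: 0.0856
grasp_force: 0.0
```

Request:
{"op": "arm_command", "data": {"increments": [{"claw": 1,"x": 0,"y": 0,"z": 0,"roll": 0},{"claw": 0.6,"x": 0,"y": 0,"z": 0,"roll": 0},{"claw": 0.5,"x": 0,"y": 0,"z": 0,"roll": 0},{"claw": 0.4,"x": 0,"y": 0,"z": 0,"roll": 0},{"claw": 0.4,"x": 0,"y": 0,"z": 0,"roll": 0}]}}

```text
clock: 25.75
tool_pos: [0.4492, 0.1264, 0.0445]
tool_rot: [[-1.0, 0.0, 0.002], [0.0, 1.0, 0.001], [-0.002, 0.001, -1.0]]
ft_force: [0.0, 0.0, 6.2]
gripper_width: 0.046
grasp_force: 29.7
```

Request:
{"op": "arm_command", "data": {"increments": [{"claw": 0.4,"x": 0,"y": 0,"z": 0,"roll": 0},{"claw": 0.4,"x": 0,"y": 0,"z": 0,"roll": 0},{"claw": 0.4,"x": 0,"y": 0,"z": 0,"roll": 0},{"claw": 0.4,"x": 0,"y": 0,"z": 0,"roll": 0},{"claw": 0.4,"x": 0,"y": 0,"z": 0,"roll": 0}]}}

```text
clock: 26.17
tool_pos: [0.4492, 0.1264, 0.0445]
tool_rot: [[-1.0, 0.0, 0.002], [0.0, 1.0, 0.001], [-0.002, 0.001, -1.0]]
ft_force: [-0.1, -0.5, 6.5]
gripper_width: 0.0457
grasp_force: 29.7
```

Request:
{"op": "arm_command", "data": {"increments": [{"claw": 0.4,"x": 0,"y": 0,"z": -5,"roll": 0},{"claw": 0.4,"x": 0,"y": 0,"z": -15,"roll": 0},{"claw": 0.4,"x": 0,"y": 0,"z": -28,"roll": 0},{"claw": 0.4,"x": 0,"y": 0,"z": -39,"roll": 0},{"claw": 0.4,"x": -7,"y": -3,"z": -42,"roll": 0}]}}

```text
clock: 26.58
tool_pos: [0.4551, 0.1238, 0.0872]
tool_rot: [[-1.0, -0.001, 0.001], [-0.001, 1.0, 0.001], [-0.001, 0.001, -1.0]]
ft_force: [0.1, 1.2, -1.5]
gripper_width: 0.0457
grasp_force: 31.1
```

Request:
{"op": "arm_command", "data": {"increments": [{"claw": 0.4,"x": -18,"y": -9,"z": 0,"roll": 0},{"claw": 0.4,"x": -45,"y": -23,"z": 0,"roll": 0},{"claw": 0.4,"x": -72,"y": -38,"z": 0,"roll": 0},{"claw": 0.4,"x": -99,"y": -52,"z": 0,"roll": 0},{"claw": 0.4,"x": -126,"y": -67,"z": 0,"roll": 0}]}}

```text
clock: 27.0
tool_pos: [0.5828, 0.055, 0.0856]
tool_rot: [[-1.0, -0.0, 0.0], [-0.0, 1.0, 0.0], [-0.0, 0.0, -1.0]]
ft_force: [0.2, 0.4, -1.8]
gripper_width: 0.046
grasp_force: 31.0
```

Request:
{"op": "arm_command", "data": {"increments": [{"claw": 0.4,"x": -24,"y": -12,"z": 0,"roll": 0},{"claw": 0.4,"x": -43,"y": -22,"z": 0,"roll": 0},{"claw": 0.4,"x": -55,"y": -29,"z": 0,"roll": 0},{"claw": 0.4,"x": -58,"y": -30,"z": 0,"roll": 0},{"claw": 0.4,"x": -58,"y": -30,"z": 0,"roll": 0}]}}

```text
clock: 27.42
tool_pos: [0.6397, 0.025, 0.0852]
tool_rot: [[-1.0, 0.001, 0.0], [0.001, 1.0, -0.001], [-0.0, -0.001, -1.0]]
ft_force: [-0.0, -0.1, -1.5]
gripper_width: 0.0456
grasp_force: 31.1
```

Request:
{"op": "arm_command", "data": {"increments": [{"claw": 0.4,"x": 0,"y": 0,"z": 5,"roll": 0},{"claw": 0.4,"x": 0,"y": 0,"z": 10,"roll": 0},{"claw": 0.4,"x": 0,"y": 0,"z": 12,"roll": 0},{"claw": 0.4,"x": 0,"y": 0,"z": 12,"roll": 0},{"claw": 0.4,"x": 0,"y": 0,"z": 12,"roll": 0}]}}

```text
clock: 27.83
tool_pos: [0.6386, 0.0264, 0.073]
tool_rot: [[-1.0, -0.0, -0.001], [-0.0, 1.0, 0.0], [0.001, 0.0, -1.0]]
ft_force: [0.7, -0.6, -1.6]
gripper_width: 0.0459
grasp_force: 31.1
```

Run:
```python
from h import *
b=get_image("side")["image"][175:245,285:355]
cv2.imwrite("pics/d9.png",cv2.resize(b,None,fx=8,fy=8,interpolation=cv2.INTER_CUBIC))
o=get_obs();print(o["tool_pos"],o["ft_force"])
```

```text
[0.63890351 0.02625959 0.07329776] [ 0.67209856 -0.13254208 -1.15140911]
```

View pics/d9.png

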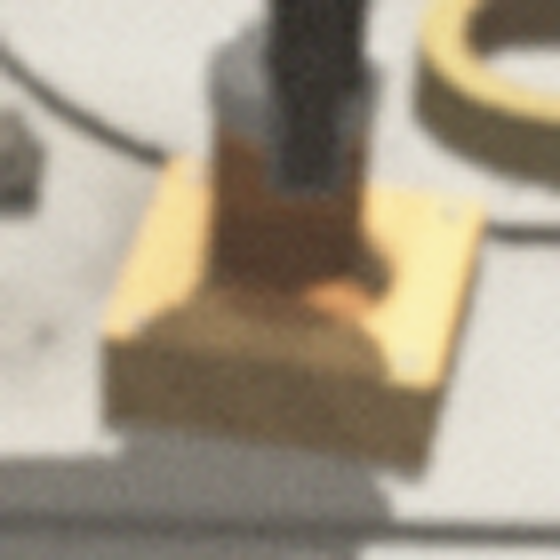

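Request:
{"op": "arm_command", "data": {"increments": [{"claw": 0.4,"x": -2,"y": 0,"z": 0,"roll": 0},{"claw": 0.4,"x": -3.5,"y": 0,"z": 5,"roll": 0},{"claw": 0.4,"x": -3.5,"y": 0,"z": 13,"roll": 0},{"claw": 0.4,"x": -3.5,"y": 0,"z": 21,"roll": 0},{"claw": 0.4,"x": -3.5,"y": 0,"z": 24,"roll": 0}]}}

```text
clock: 28.3
tool_pos: [0.6415, 0.026, 0.0474]
tool_rot: [[-1.0, 0.0, -0.003], [0.0, 1.0, -0.0], [0.003, -0.0, -1.0]]
ft_force: [0.1, 0.7, -1.9]
gripper_width: 0.0453
grasp_force: 31.1
```

Request:
{"op": "arm_command", "data": {"increments": [{"claw": 0.4,"x": 0,"y": 0,"z": 0.5,"roll": 0},{"claw": 0.4,"x": 0,"y": 0,"z": 1,"roll": 0},{"claw": 0.4,"x": 0,"y": 0,"z": 1.5,"roll": 0},{"claw": 0.4,"x": 0,"y": 0,"z": 2,"roll": 0},{"claw": 0.4,"x": 0,"y": 0,"z": 2,"roll": 0}]}}

```text
clock: 28.72
tool_pos: [0.6429, 0.0259, 0.0475]
tool_rot: [[-1.0, 0.0, 0.0], [0.0, 1.0, 0.0], [-0.0, 0.0, -1.0]]
ft_force: [-0.1, -1.1, -1.1]
gripper_width: 0.0461
grasp_force: 31.0
```

Request:
{"op": "arm_command", "data": {"increments": [{"claw": 0.4,"x": 0,"y": 0,"z": 0.5,"roll": 0},{"claw": 0.4,"x": 0,"y": 0,"z": 1,"roll": 0},{"claw": 0.4,"x": 0,"y": 0,"z": 1.5,"roll": 0},{"claw": 0.4,"x": 0,"y": 0,"z": 1.5,"roll": 0},{"claw": 0.4,"x": 0,"y": 0,"z": 1.5,"roll": 0}]}}

```text
clock: 29.13
tool_pos: [0.6432, 0.026, 0.0466]
tool_rot: [[-1.0, 0.0, 0.001], [0.0, 1.0, 0.0], [-0.001, 0.0, -1.0]]
ft_force: [-1.1, 0.1, 4.7]
gripper_width: 0.046
grasp_force: 31.4
```

Request:
{"op": "arm_command", "data": {"increments": [{"claw": 0.7,"x": 0,"y": 0,"z": 0,"roll": 0},{"claw": 1,"x": 0,"y": 0,"z": 0,"roll": 0},{"claw": 1,"x": 0,"y": 0,"z": 0,"roll": 0},{"claw": 1,"x": 0,"y": 0,"z": 0,"roll": 0},{"claw": 1,"x": 0,"y": 0,"z": 0,"roll": 0}]}}

```text
clock: 29.55
tool_pos: [0.6426, 0.0259, 0.0457]
tool_rot: [[-1.0, 0.0, -0.0], [0.0, 1.0, -0.0], [0.0, -0.0, -1.0]]
ft_force: [0.3, -0.5, 0.7]
gripper_width: 0.0855
grasp_force: 0.0
```

Request:
{"op": "arm_command", "data": {"increments": [{"claw": 1,"x": 0,"y": 0,"z": -10,"roll": 0},{"claw": 1,"x": 0,"y": 0,"z": -35,"roll": 0},{"claw": 1,"x": 0,"y": 0,"z": -70,"roll": 0},{"claw": 1,"x": 0,"y": 0,"z": -105,"roll": 0},{"claw": 1,"x": 0,"y": 0,"z": -130,"roll": 0}]}}

```text
clock: 29.97
tool_pos: [0.6437, 0.0256, 0.1796]
tool_rot: [[-1.0, 0.001, 0.003], [0.001, 1.0, 0.0], [-0.003, 0.0, -1.0]]
ft_force: [0.6, 0.1, 0.5]
gripper_width: 0.0852
grasp_force: 0.0
```

Request:
{"op": "arm_command", "data": {"increments": [{"claw": 1,"x": 10,"y": 30,"z": 0,"roll": 0},{"claw": 1,"x": 20,"y": 60,"z": 0,"roll": 0},{"claw": 1,"x": 30,"y": 90,"z": 0,"roll": 0},{"claw": 1,"x": 40,"y": 115,"z": 0,"roll": 0},{"claw": 1,"x": 40,"y": 120,"z": 0,"roll": 0}]}}

```text
clock: 30.38
tool_pos: [0.6003, 0.1527, 0.1762]
tool_rot: [[-1.0, -0.007, -0.002], [-0.007, 1.0, 0.004], [0.002, 0.004, -1.0]]
ft_force: [-0.7, 0.2, -0.5]
gripper_width: 0.0855
grasp_force: 0.0
```

Run:
```python
from h import *
b=get_image("side")["image"][170:370,200:370]
cv2.imwrite("pics/d10.png",cv2.resize(b,None,fx=3,fy=3,interpolation=cv2.INTER_CUBIC))
```

```text
(no output)
```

View pics/d10.png

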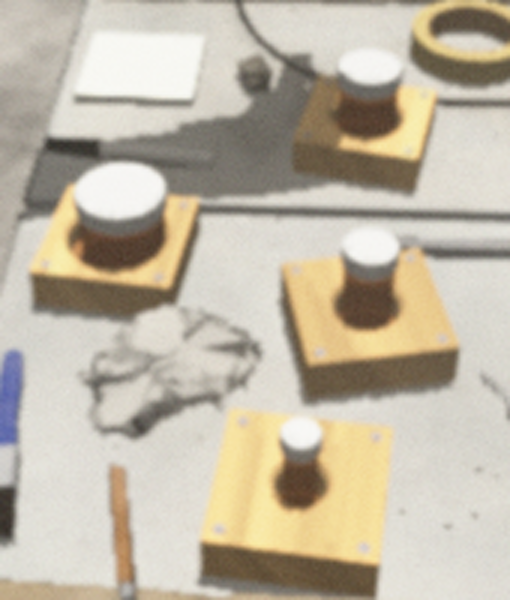

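All four jars look upright and seated in their own bores: caps at (120,198) for the large jar, (370,72) for the medium, (371,253) for the small and (301,439) for the vial.

```bash
python3 -c "
from cell import *
print(job_done())"
```

```text
the job is handed in; nothing more can be done
None
```

All four jars are in their own blocks, upright and, by the wrist-force contact and a final side-camera picture, down on the bore floors; the job was handed in at about 30 s of the 122 s allowed.

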